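Slide the heavy sample caddy home in its parking bay

ROBOT

A 7-joint arm with a two-finger parallel gripper is mounted at the origin on the work surface. World frame = base frame: x ahead of the robot, y to its left, z up, the work surface at z = 0. Lengths are in m, angles in rad, forces in N, time in s.
With the tool pointing down it reaches from about 0.4 to 0.875 m from the base axis. Payload 4.4 kg.
Tool frame: the origin (TCP) lies at the very end of the fingers, on their centre line; the grasp point (between the pads) lies 19 mm behind it; z points along the fingers, y is the line along which they close (so a half turn about z gives the same grasp; the last joint's range is limited). The gripper opens to 85 mm and grips with 20 to 120 N. Pads are 22 mm wide; open, the fingers measure 114 mm over their backs; the gripper's body (76 mm by 85 mm) begins 54 mm behind the grasp point. The pads swing forward as they close: fully open they stand 13 mm farther back than shut.
Start: joints at [1.104, 0.628, 0.038, 1.517, -0.027, 0.996, -0.02], TCP at [0.254, -0.598, 0.231] pointing down, gripper open.
Joint ranges: [-3.06, 3.06], [-0.37, 2.12], [-1.25, 1.32], [0.18, 2.47], [-1.1, 4.24], [0.23, 1.98], [-2.94, 2.94]. Speed limits (rad/s): [2.57, 2.57, 3.14, 3.14, 3.14, 3.14, 3.14].

INTERFACE

Orientations are given as a rotation vector (axis times angle).
In Python, from plant import arm gives the robot as it stands.
- The arm moves only by the shell command python3 -m inch 'ROWS' [FORCE]. ROWS is JSON, a list of rows, each a list of 5 numbers: the opening, from 0 (shut) to 1 (fully open), then the shift along the tool's x, y, z in units of 40 mm (1.0 is 40 mm), then the turn about the tool's z in degrees. In form: [[hand, tx, ty, tz, roll], ...]. A call has 1 to 12 rows; each row is the pose to reach, as a shift and turn from the pose commanded when the call began, along the tool's axes at that moment; what a row does not reach only later rows make up. A row lasts 1/8 s, in which the tool goes at most 62.5 mm and 10.7 degrees, less where a joint would pass 70% of its speed; a pose out of reach is approached as far as the arm can. A call with a gripper value outside its range is refused whole. The fingers move at their own pace and stop on an object; FORCE is the grip in N (left out, the last holds). Time passes only in rows, so rows that repeat a pose let the fingers close. It gives the time, the measured TCP pose, the force, the opening and the grip force at its end, in the units of the state.
- arm.observe(): the state, without advancing time (a new reading comes with each control period).
- arm.capture(name): name is "scene" or "top" or "wrist"; returns a dict with "color" (420x560x3 uint8, red, green, blue), "intrinsics" (3x3 intrinsics, pixels), "dist" ([k1, k2, p1, p2, k3] as OpenCV has them; the pictures are not rectified), "xyz" and "orientation" of the camera in the world. Camera axes: x right, y down, z forward; pixel columns grow to the right and rows downward; lengths in m; the calibration is good to about 2 mm. A picture is of the moment at which its call begins. There is no depth.
- arm.finish_job(): hands the job in; it is judged then, once.
The state is a dict: "clock": time; "joint_positions": joint angles; "joint_vel": joint speeds; "joint_efforts": joint torques, N m; "eef_pos": TCP position; "tool_rot": TCP orientation; "contact_force": force on the tool from outside, world axes, zero at the start; "torque": the same for the moment, N m; "width": finger opening in m; "gripper_force": force on a finger pad.
Only numpy, scipy, OpenCV 4.12 (cv2) and the standard library are available. Lean on these libraries where they do the work, as an engineer would, in place of code of your own. Each camera call takes 0.05 s, during which the arm holds its last target. There are 200 camera calls.

TASK

Push the heavy wooden sample caddy across the cupping table into its parking bay, until it stands fully home and square against the bay's orange back stop. Push it low, near its base, with the fingers, so that it slides and does not tip; do not lift it or touch its copper carrying handle, and leave the mugs, the tin and the spoon where they are.

Things in the scene. Friction and masses are not known exactly. Their poses are not given: they have to be found in the camera images.
- caddy: Loose open-topped pale wooden caddy, black foot band, two steel tins with black lids fixed inside. 60 mm deep along its x, 150 mm wide along its y, walls 100 mm tall; 0.7 to 1 kg; 4 to 10 N slide it; pushed above 35 mm it may tip. Origin: centre of its underside; z up. Starts 190-240 mm from home along the bay's x, up to 30 mm aside and turned up to 0.25 rad, its +x roughly the way to go.
- push_face (a point): Middle of the caddy's long flat face to push on, 20 mm above the table: 30 mm from the caddy's origin on its -x side. Same axes as the caddy.
- bay: Parking bay fixed to the table: a U without floor, 30 mm tall. Origin: table point under the caddy's centre when fully home; +x points the way in, to the orange back stop (inner face at x = 30 mm); z up. Aluminium side rails, inner faces at y = 87 and -87 mm (12 mm play each side of the caddy), run from the stop to x = -16 mm, then flare outwards.
- bay_mouth (a point): Middle of the bay's open mouth on the table, 38 mm from the bay's origin on its -x side, where the flared rails end about 200 mm apart. With the caddy home its push face lies 8 mm inside the mouth.
- caddy_handle: The caddy's round copper carrying handle, 10 mm thick, fixed: it rises from the middle of both end walls and runs along the caddy's y over its centre line, its top 145 mm above the table. Same origin and axes as the caddy. Not to be touched.
- mug_a: Bystander: empty loose glass mug with a handle, 80 mm in diameter, 95 mm tall, standing beside the bay on the side away from the robot; origin at its underside's centre.
- mug_b: Bystander: a second such mug, standing more than 200 mm behind the caddy's start, on the side away from the bay; origin at its underside's centre.
- tin: Bystander: loose closed green tin with a wide pale paper label and a white lid, 68 mm in diameter, 100 mm tall, standing beside the caddy's way on the side away from the robot; origin at its underside's centre.
- spoon: Bystander: loose steel cupping spoon, 190 mm long along its x, 20 mm thick, lying flat behind the bay's back stop, roughly along the stop; origin at its middle, on the table.
Mind the look-alikes: they are no part of the job. There is more than one size of the caddy; the one meant has the size given above.

How it is judged:
By the outcome, as a careful person would: the job done as asked, in the order asked, and still so for the second after the job is handed in, with the robot touching nothing.
It also fails if it takes over 54 s, if anything falls off the work surface, if the arm or the gripper's body presses on something with over 40 N, if the wrist force passes 120 N, or if a joint passes its speed limit or range.

## Working session

There is one attempt and no reset: what is moved stays moved. The work goes in short steps, Python scripts to look and compute and a shell command to move; the robot and the scene stay as the last step left them, time stands still between calls to the robot, and variables do not carry over. Pictures are saved under pics/ and viewed, at most 10 in all, crops included, and the job is handed in when it is done.

```bash
mkdir -p pics; ls
cat > h.py <<'E'
import numpy as np,cv2
from plant import arm
from scipy.spatial.transform import Rotation as R
def cap(n,f):
    c=arm.capture(n); cv2.imwrite('pics/'+f+'.png',c['color'][:,:,::-1]); np.save('pics/'+f+'.npy',c,allow_pickle=True); return c
def load(f): return np.load('pics/'+f+'.npy',allow_pickle=True).item()
def rot(o):
    o=np.array(o,float); return o if o.shape==(3,3) else R.from_rotvec(o).as_matrix()
def ray(c,px,z):
    p=np.array(px,float).reshape(-1,1,2)
    u=cv2.undistortPoints(p,np.array(c['intrinsics']),np.array(c['dist'])).reshape(-1,2)
    d=np.c_[u,np.ones(len(u))]@rot(c['orientation']).T
    o=np.array(c['xyz']); return o+d*((z-o[2])/d[:,2])[:,None]
def proj(c,P):
    M=rot(c['orientation']).T; t=-M@np.array(c['xyz'])
    return cv2.projectPoints(np.array(P,float).reshape(-1,1,3),cv2.Rodrigues(M)[0],t,np.array(c['intrinsics']),np.array(c['dist']))[0].reshape(-1,2)
E
python3 - <<'E'
from h import *
s=cap('scene','s1');t=cap('top','t1')
for c in(s,t):print(c['xyz'],c['orientation'],c['intrinsics'])
print(arm.observe())
E
```

```text
pics
[1.24856813 0.19802345 0.6726881 ] [-1.53489658 -1.90987479  0.88145024] [[427.95569703   0.         280.53900297]
 [  0.         427.95569703 210.33296078]
 [  0.           0.           1.        ]]
[0.33961507 0.06372461 0.93506094] [-2.18190677  2.00148079 -0.23986865] [[391.88256493   0.         278.57659696]
 [  0.         391.88256493 209.57030921]
 [  0.           0.           1.        ]]
{'clock': 0.1, 'joint_positions': array([ 1.10418605,  0.62927791,  0.03841478,  1.51824972, -0.02701847,
        0.99630453, -0.02000879]), 'joint_vel': array([ 5.89151101e-04, -3.95968793e-03,  1.41001902e-03, -2.82194577e-03,
        5.30171256e-04, -5.71365933e-04,  6.57274023e-05]), 'joint_efforts': array([ 2.66237905e-03, -5.64527214e+01,  1.23020343e+00, -1.93972939e+01,
        1.12630139e-02,  5.41795351e-03,  3.65767823e-05]), 'eef_pos': array([ 0.25344003, -0.59795244,  0.23047061]), 'tool_rot': array([-3.07705745e+00, -6.25057713e-01,  5.15791340e-04]), 'contact_force': array([-0.40694026,  0.45869042, -0.55452923]), 'torque': array([-0.03455654,  0.01550312, -0.03020541]), 'gripper_force': 0.0, 'width': 0.08536188503591599}
```

View pics/t1.png

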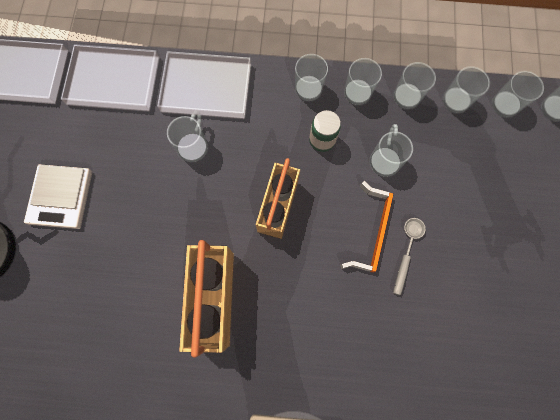

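View pics/s1.png

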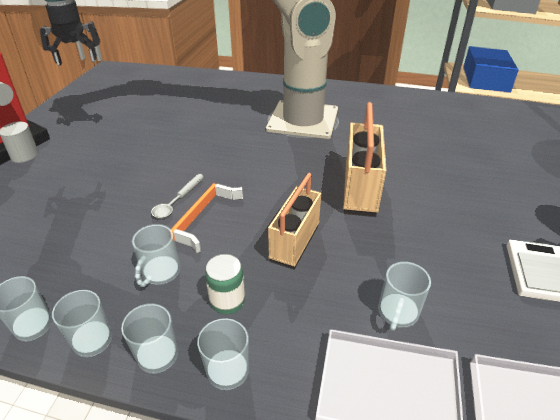

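The top view shows two caddy look-alikes: a small one at (278,200), about 70 px long (~150 mm), and a large one at (205,300), about 105 px (~225 mm). The small one fits. The orange stop runs from (390,195) to (375,270), with the tin at (325,130), mug_a at (390,155), mug_b at (190,140) and the spoon at (408,255). Next is a close crop to check the choice.

Run:
```python
from h import *
im=cv2.imread('pics/t1.png')[150:290,240:430]
cv2.imwrite('pics/c1.png',cv2.resize(im,None,fx=4,fy=4,interpolation=cv2.INTER_CUBIC))
im=cv2.imread('pics/s1.png')[165:285,165:335]
cv2.imwrite('pics/c2.png',cv2.resize(im,None,fx=4,fy=4,interpolation=cv2.INTER_CUBIC))
```

```text
(no output)
```

View pics/c1.png

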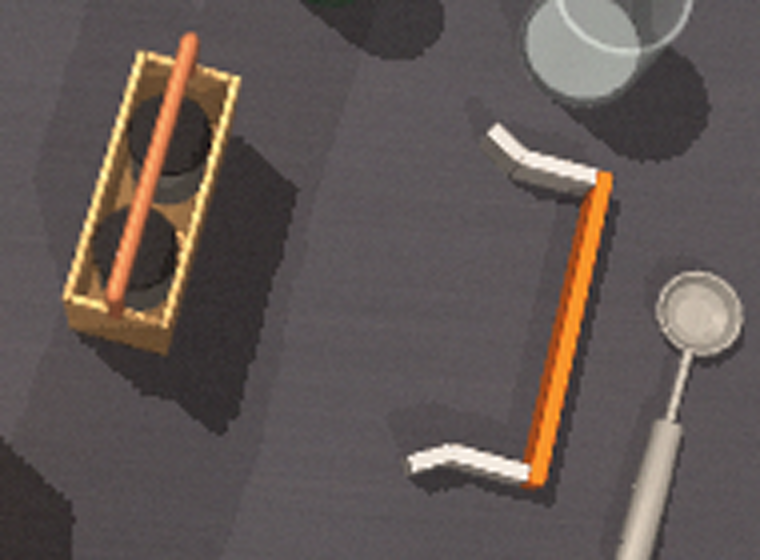

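View pics/c2.png

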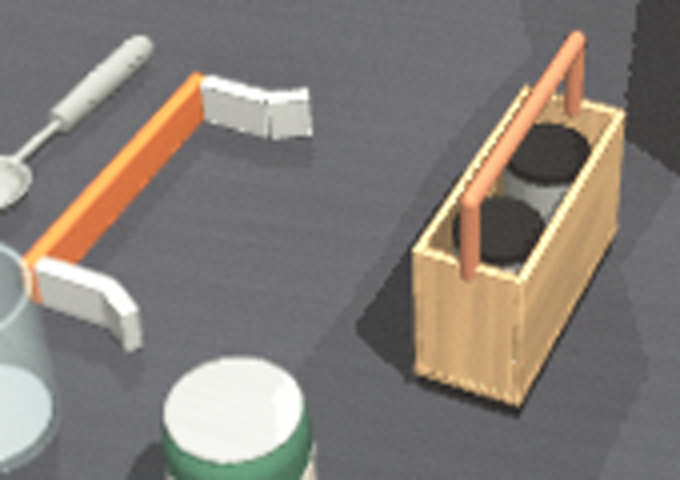

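The crop shows an open pale box with two black lids and a copper handle. Its rim corners in the crop are (138,52), (241,77), (168,324) and (66,298). The stop's inner top edge runs from (597,175) to (528,483).

```bash
cat > m.py <<'E'
from h import *
def caddy(c,px):
    P=ray(c,px,.1)[:,:2]; o=P.mean(0)
    y=(P[0]+P[1]-P[2]-P[3]); y/=np.linalg.norm(y)
    return P,o,y
E
python3 - <<'E'
from m import *
c=load('t1'); f=lambda p:(np.array(p,float)+.5)/4-.5+[240,150]
P,o,y=caddy(c,f([(138,52),(241,77),(168,324),(66,298)]))
print('caddy',o,'len',np.linalg.norm(P[0]-P[3]),np.linalg.norm(P[1]-P[2]),np.linalg.norm(P[0]-P[1]),np.linalg.norm(P[3]-P[2]))
S=ray(c,f([(597,175),(528,483)]),.03)[:,:2]; L=np.linalg.norm(S[0]-S[1]); by=(S[0]-S[1])/L; bx=np.array([by[1],-by[0]])
b=S.mean(0)-.03*bx
print('stop',S,L,'bay',b,bx,by)
# rails top inner edges near stop
print('rails', [(p-b)@np.c_[bx,by] for p in ray(c,f([(525,172),(590,187),(530,464),(452,446),(410,456),(490,140)]),.03)[:,:2]])
cx=np.array([y[1],-y[0]])
print('cad in bay',(o-b)@np.c_[bx,by],'angles',np.degrees(np.arctan2(cx[1],cx[0])),np.degrees(np.arctan2(bx[1],bx[0])))
s=arm.observe(); M=rot(s['tool_rot']); print(M.round(3))
for n,q,z in(('tin',(325,122),.1),('mugb',(185,133),.095)):
  print(n,ray(c,[q],z)[0,:2], (ray(c,[q],z)[0,:2]-b)@np.c_[bx,by])
g=load('s1')
f2=lambda p:(np.array(p,float)+.5)/4-.5+[165,165]
print('scene caddy',ray(g,f2([(416,248),(523,280),(622,110)]),.1)[:,:2],P)
print('scene stop',ray(g,f2([(38,262),(203,75)]),.03)[:,:2])
E
```

```text
caddy [0.56991486 0.08205161] len 0.1466514278344143 0.14686049388583733 0.05978326080848818 0.057168692522794426
stop [[ 0.61872722 -0.18105117]
 [ 0.43153782 -0.1453249 ]] 0.19056819940090786 bay [ 0.53075669 -0.13371994] [-0.18747238 -0.98226987] [ 0.98226987 -0.18747238]
rails [array([-0.01210812,  0.08532492]), array([0.02750265, 0.08681265]), array([ 0.02874344, -0.08438292]), array([-0.01684517, -0.08648639]), array([-0.0388173 , -0.09862877]), array([-0.03684872,  0.09918957])]
cad in bay [-0.21928697 -0.00198731] angles -100.89767823296818 -100.80531197803671
[[ 0.921  0.39  -0.001]
 [ 0.39  -0.921  0.002]
 [ 0.    -0.002 -1.   ]]
tin [ 0.75645168 -0.01097464] [-0.16288059  0.19868204]
mugb [0.7031465  0.30966519] [-0.46784219  0.08621085]
scene caddy [[0.6406744  0.04406604]
 [0.65174378 0.10015424]
 [0.50757658 0.12775257]] [[0.64686096 0.09766787]
 [0.63707248 0.0386914 ]
 [0.49311284 0.06773669]
 [0.50261316 0.12411047]]
scene stop [[ 0.62339802 -0.17611068]
 [ 0.43898886 -0.14314981]]
```

The views agree to about 5 mm, and the bay and caddy shift together. The caddy sits at (-219, -2) mm in the bay frame, nearly square to it. I'll push with the back of one open finger along tool y. That keeps the gripper body clear of the 100 mm wall, since the finger back is 57 mm out and the body 43 mm. First I go above the place behind the caddy.

```bash
python3 -m inch '[[1,0,0,-1.75,0],[1,2,-2,-1.75,10],[1,15.7,-15.1,-1.75,34],[1,15.7,-15.1,-1.75,34],[1,15.7,-15.1,-1.75,34],[1,15.7,-15.1,-1.75,34],[1,15.7,-15.1,-1.75,34],[1,15.7,-15.1,-1.75,34],[1,15.7,-15.1,-1.75,34],[1,15.7,-15.1,-1.75,34],[1,15.7,-15.1,-1.75,34],[1,15.7,-15.1,-1.75,34]]'
python3 - <<'E'
from h import *
s=arm.observe();print(s['joint_positions'],s['eef_pos'],rot(s['tool_rot']).round(3))
E
```

```text
clock: 1.6
eef_pos: [0.524, 0.0354, 0.3004]
tool_rot: [3.127, -0.302, -0.0]
contact_force: [0.5, -1.2, 0.7]
width: 0.0854
gripper_force: 0.0
[-0.13050469  0.37184466  0.0131817   1.77096244 -0.00543766  0.99899537
 -1.8788361 ] [0.52399631 0.03543112 0.30042633] [[ 0.981 -0.192 -0.   ]
 [-0.192 -0.981 -0.   ]
 [-0.     0.    -1.   ]]
```

```bash
python3 -m inch '[[1,0.95,-4.45,0,0],[1,0.95,-4.45,0,0],[1,0.95,-4.45,0,0],[1,0.95,-4.45,0,0],[1,0.95,-4.45,0,0]]'
python3 - <<'E'
from h import *
w=cap('wrist','w1');t=cap('top','t2');s=cap('scene','s2')
a=np.hstack([cv2.imread('pics/w1.png'),cv2.imread('pics/s2.png')])
cv2.imwrite('pics/ws.png',cv2.resize(a,(800,300),interpolation=cv2.INTER_AREA))
print(w['xyz'],w['orientation'])
E
```

```text
clock: 2.22
eef_pos: [0.5946, 0.2002, 0.2998]
tool_rot: [3.125, -0.302, -0.002]
contact_force: [0.1, -1.3, 0.4]
width: 0.0854
gripper_force: 0.0
[0.66698952 0.18740837 0.44307855] [ 1.86479827 -2.26427154 -0.33518678]
```

View pics/ws.png

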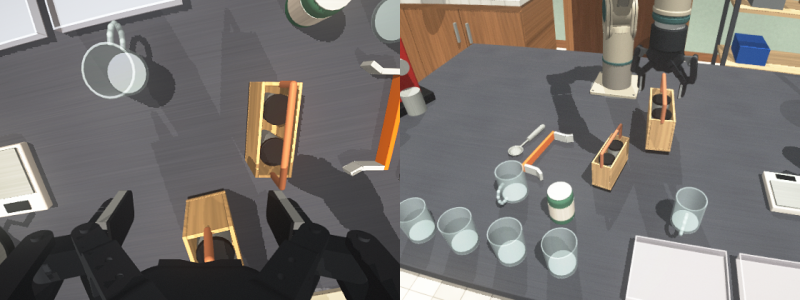

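Wrist view: caddy at about (275,130), bay at right (380,110), and the large caddy near (210,240). The knuckles look wider than the fingertips, so I'm checking the gripper's profile and the clearance to the large caddy.

Run:
```python
from h import *
im=cv2.imread('pics/s2.png')[0:200,280:470]
s=load('s2');print(proj(s,[[.5946,.2002,.2998],[.5946,.2002,.3728]]))
cv2.imwrite('pics/g.png',cv2.resize(im,None,fx=3,fy=3,interpolation=cv2.INTER_CUBIC))
c=load('t1');print('big (handle ends z~.2, rim z .15)',ray(c,[(228,247),(187,247),(221,352)],.15)[:,:2])
# scene fingertip/knuckle extents: plane through TCP containing tool axis, ty direction
```

```text
[[362.11329795 136.02662241]
 [367.62748004  96.53848129]]
big (handle ends z~.2, rim z .15) [[0.44123598 0.17226595]
 [0.43409335 0.25452305]
 [0.24102955 0.1624338 ]]
```

View pics/g.png

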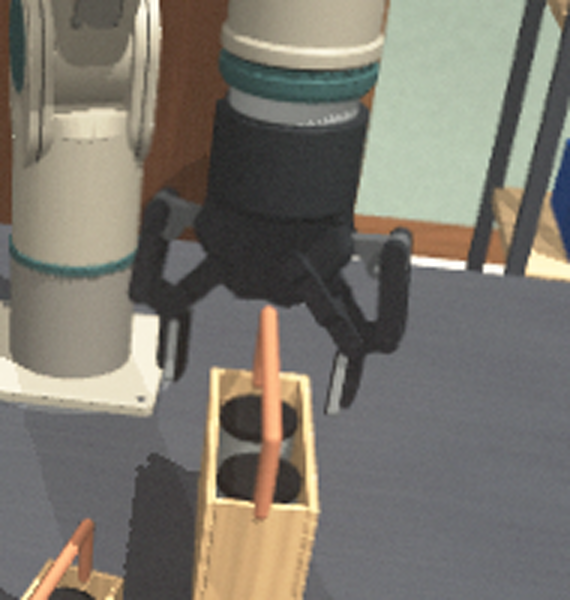

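The knuckles stick out about 20 mm beyond the fingertip backs, from about 45 mm above the tips. Pushing with a finger back would therefore press the wall too high. Before choosing a push direction I'll turn the tool and look at its side profile, with the fingers shut.

```bash
python3 -m inch '[[0,0,0,0,-101],[0,0,0,0,-101],[0,0,0,0,-101],[0,0,0,0,-101],[0,0,0,0,-101],[0,0,0,0,-101],[0,0,0,0,-101],[0,0,0,0,-101],[0,0,0,0,-101],[0,0,0,0,-101],[0,0,0,0,-101]]'
python3 - <<'E'
from h import *
s=cap('scene','s3');o=arm.observe();p=o['eef_pos'];print(p,rot(o['tool_rot']).round(3),o['joint_positions'])
x0,y0=300,20
im=s['color'][y0:170,x0:x0+150,::-1].astype(float)
im=(255*(im/255)**.5).astype('uint8'); im=cv2.resize(im,None,fx=4,fy=4,interpolation=cv2.INTER_CUBIC)
# grid: ticks every 10mm up tool axis, at lateral +-11, +-38 (tool x)
M=rot(o['tool_rot'])
for h in np.arange(0,.131,.01):
  for dx,col in((-.038,(0,255,0)),(-.011,(0,0,255)),(.011,(0,0,255)),(.038,(0,255,0))):
    q=(proj(s,[p+M@[dx,0,-h]])[0]-[x0,y0]+.5)*4-.5; cv2.circle(im,tuple(int(v) for v in q),2,col if abs(h-.07)>1e-6 else (255,255,0),-1)
cv2.imwrite('pics/g2.png',im)
E
```

```text
clock: 3.75
eef_pos: [0.5951, 0.1995, 0.3008]
tool_rot: [2.225, 2.217, -0.0]
contact_force: [-0.2, 0.7, 0.2]
width: 0.0004
gripper_force: 0.0
[0.59512192 0.19970091 0.30078286] [[ 0.004  1.     0.   ]
 [ 1.    -0.004 -0.001]
 [-0.001  0.    -1.   ]] [-0.09262858  0.56461611 -0.46379679  1.48330958  0.26531245  1.15613915
 -0.60531173]
```

View pics/g2.png

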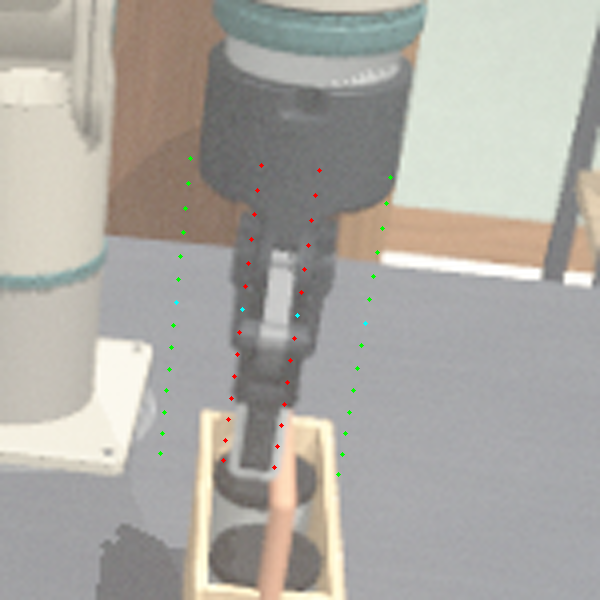

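The side view with the fingers shut shows pads about 22 mm thick up to roughly 60 mm above the TCP. The links above that are only slightly thicker, and the wide body starts at about 120 mm, at pixel (205,180). A push along −tool x with the fingers shut and the TCP at about z = 32 mm clears both wall and handle. I'll move behind the push face now.

```bash
python3 -m inch '[[0,-1.25,-0.25,0,10.8],[0,-1.25,-0.25,0,10.8],[0,-1.25,-0.25,1.5,10.8],[0,-1.25,-0.25,3,10.8],[0,-1.25,-0.25,4.5,10.8],[0,-1.25,-0.25,5.7,10.8],[0,-1.25,-0.25,6.7,10.8],[0,-1.25,-0.25,6.7,10.8],[0,-1.25,-0.25,6.7,10.8]]'
python3 - <<'E'
from h import *
s=cap('scene','s4');cap('top','t4');o=arm.observe();print(o['eef_pos'],rot(o['tool_rot']).round(3),o['joint_positions'])
a=[cv2.resize(cv2.imread('pics/s4.png')[80:280,250:440],(400,420)),cv2.resize(cv2.imread('pics/t4.png')[120:300,180:350],(400,420))]
cv2.imwrite('pics/v4.png',np.hstack(a))
E
```

```text
clock: 4.92
eef_pos: [0.5861, 0.1517, 0.034]
tool_rot: [2.421, 2.001, 0.004]
contact_force: [-0.6, 0.3, 0.4]
width: 0.0
gripper_force: 0.0
[0.58666788 0.15164706 0.03479917] [[ 0.188  0.982  0.004]
 [ 0.982 -0.188  0.001]
 [ 0.002  0.004 -1.   ]] [-0.12202166  0.84194694 -0.28810842  1.7812697   0.40213494  0.57238311
 -0.84882882]
```

View pics/v4.png

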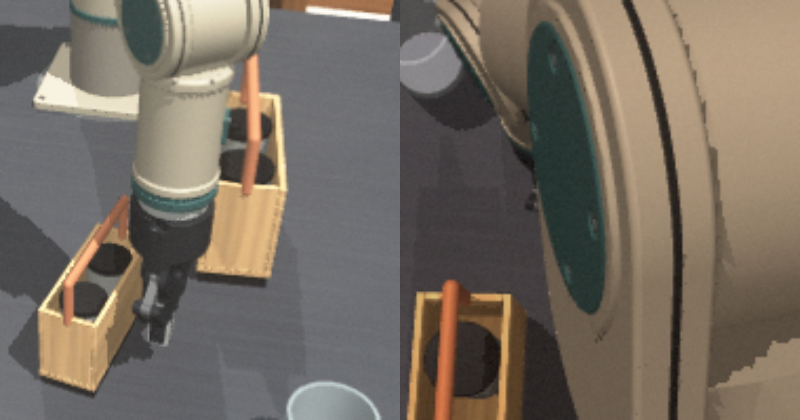

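The gripper stands upright behind the caddy's long face, tip near (160,340) in the left panel. The handle is clear and the top view is blocked by the arm. Advancing slowly to contact.

```bash
python3 -m inch '[[0,-0.25,0,0.07,0],[0,-0.4,0,0.07,0],[0,-0.5,0,0.07,0],[0,-0.6,0,0.07,0],[0,-0.7,0,0.07,0],[0,-0.8,0,0.07,0],[0,-0.9,0,0.07,0],[0,-1,0,0.07,0]]'
python3 - <<'E'
from h import *
s=cap('scene','s5');o=arm.observe();print(o['contact_force'],o['torque'],o['eef_pos'])
a=[cv2.resize(cv2.imread('pics/s%d.png'%k)[150:280,250:360],(400,473)) for k in (4,5)]
cv2.imwrite('pics/v5.png',np.hstack(a))
E
```

```text
clock: 6.02
eef_pos: [0.5783, 0.114, 0.0302]
tool_rot: [-2.419, -2.003, -0.006]
contact_force: [-0.1, 6.0, 2.3]
width: -0.0
gripper_force: 2.2
[0.2275623  4.83782552 2.09774413] [ 1.0359328  -0.13809169 -0.05799611] [0.5780777  0.11300326 0.03013874]
```

View pics/v5.png

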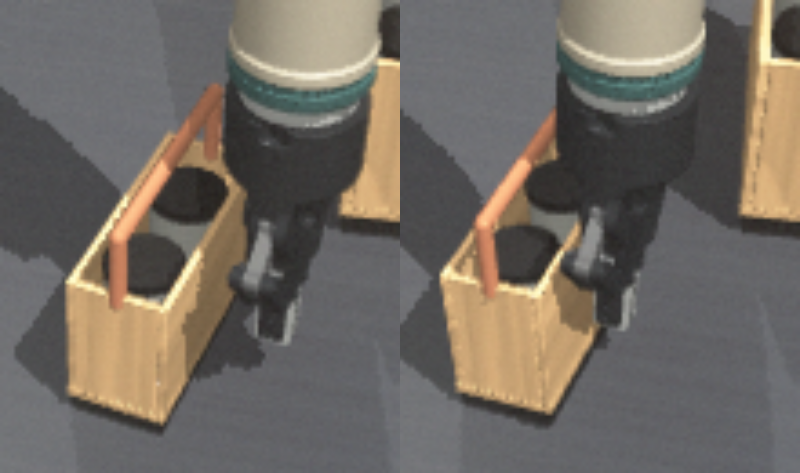

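Contact pushes at about 6 N, but the end wall's left edge has gone from vertical to leaning: (70,285)–(70,395) became (45,275)–(57,385). The link is catching the rim, so I'm backing off at once. I'll raise the tool a little and retry.

```bash
python3 -m inch '[[0,0.15,0,0,0],[0,0.3,0,0,0],[0,0.4,0,0,0],[0,0.4,0,-0.25,0],[0,0.4,0,-0.25,0]]'
python3 - <<'E'
from h import *
s=cap('scene','s6');o=arm.observe();print(o['contact_force'],o['torque'],o['eef_pos'])
E
python3 -m inch '[[0,-0.2,0,0,0],[0,-0.3,0,0,0],[0,-0.4,0,0,0],[0,-0.5,0,0,0]]'
python3 - <<'E'
from h import *
s=cap('scene','s7');o=arm.observe();print(o['contact_force'],o['torque'],o['eef_pos'])
a=[cv2.resize(cv2.imread('pics/s%d.png'%k)[160:280,255:355],(400,480),interpolation=cv2.INTER_CUBIC) for k in (6,7)]
cv2.imwrite('pics/v7.png',np.hstack(a))
E
```

```text
clock: 6.7
eef_pos: [0.5811, 0.1272, 0.0407]
tool_rot: [2.421, 2.001, 0.002]
contact_force: [0.4, -0.0, 0.6]
width: -0.0003
gripper_force: 0.0
[ 0.34727093 -0.34618528  0.73247298] [-0.0208645   0.03750402  0.02565744] [0.58087423 0.12702517 0.04037945]
clock: 7.25
eef_pos: [0.5787, 0.1124, 0.0415]
tool_rot: [-2.418, -2.003, -0.013]
contact_force: [1.6, 9.6, 7.5]
width: 0.0007
gripper_force: 3.1
[0.66453687 8.16192099 8.36290941] [ 1.66554176 -0.10752919 -0.07097886] [0.57871135 0.11196813 0.04150328]
```

View pics/v7.png

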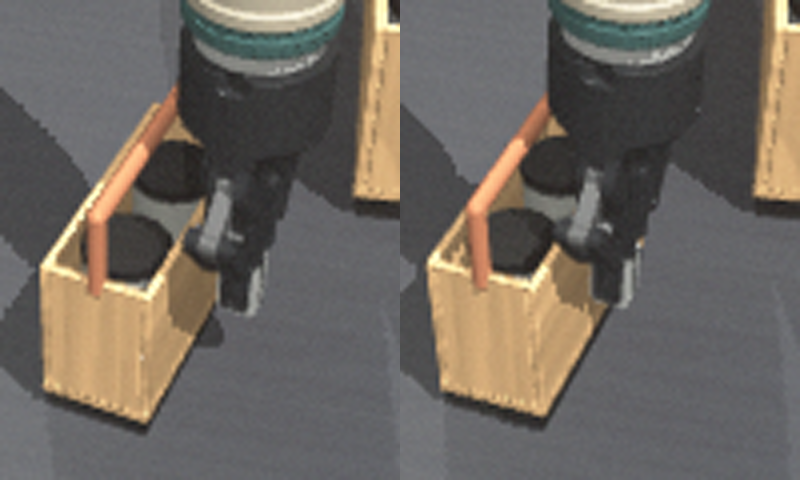

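The force balance puts the contact about 45 mm above the TCP. The gripper's links are thicker than the pads, so a vertical tool always pushes too high. The tool needs a forward lean, tip ahead of body. The rows can't command tilt, but a pose past the arm's reach towards −y may leave some tilt that stays commanded afterwards. I'm backing off and testing that.

```bash
python3 -m inch '[[0,0.4,0,0,0],[0,1,0,0,0],[0,1,0,-2,0],[0,1,0,-4,0],[0,1,0,-6,0],[0,-27,-6.8,-6,0],[0,-27,-6.8,-6,0],[0,-27,-6.8,-6,0],[0,-27,-6.8,-6,0],[0,-27,-6.8,-6,0],[0,-27,-6.8,-6,0],[0,-27,-6.8,-6,0]]'
python3 - <<'E'
from h import *
o=arm.observe();print(o['eef_pos'],rot(o['tool_rot']).round(3),o['joint_positions'])
E
```

```text
clock: 8.8
eef_pos: [0.4014, -0.2526, 0.247]
tool_rot: [-2.421, -2.001, 0.002]
contact_force: [0.5, 0.5, -0.3]
width: 0.0
gripper_force: 0.0
[ 0.40138442 -0.25255465  0.2470171 ] [[ 0.188  0.982 -0.001]
 [ 0.982 -0.188 -0.   ]
 [-0.    -0.001 -1.   ]] [ 0.80659081  0.38165027 -0.41369085  1.96212835  0.20352697  0.83881707
  0.09294291]
```

```bash
python3 -m inch '[[0,-20,-3.9,0,0],[0,-20,-3.9,0,0],[0,-20,-3.9,0,0],[0,-20,-3.9,0,0],[0,-20,-3.9,0,0],[0,-20,-3.9,0,0],[0,-20,-3.9,0,0],[0,-20,-3.9,0,0],[0,-20,-3.9,0,0],[0,-20,-3.9,0,0],[0,-20,-3.9,0,0],[0,-20,-3.9,0,0]]'
python3 - <<'E'
from h import *
o=arm.observe();print(o['eef_pos'],rot(o['tool_rot']).round(3),o['joint_positions'])
E
```

```text
clock: 10.3
eef_pos: [0.1319, -0.9013, 0.2383]
tool_rot: [2.402, 1.992, -0.011]
contact_force: [1.4, -34.2, 71.7]
width: 0.0
gripper_force: 0.0
[ 0.13187334 -0.90130435  0.23830636] [[ 0.185  0.983  0.008]
 [ 0.982 -0.185 -0.021]
 [-0.019  0.012 -1.   ]] [ 1.39833074  1.22375672 -0.02525217  0.18376123  0.01976922  1.71236317
  1.20651807]
```

Run:
```python
from h import *
c=cap('top','t8')
o=arm.observe();print(o['eef_pos'],o['contact_force'],o['joint_positions'],o['joint_vel'].round(3),rot(o['tool_rot'])[:,2])
```

```text
[ 0.12167678 -0.89716179  0.22634143] [-4.53396642 -7.55803233 -7.69020122] [1.39923893 1.23263734 0.00497074 0.19522675 0.00928035 1.71623187
 1.21016726] [ 0.031  0.009 -0.267  0.217  0.33   0.071 -0.141] [-1.40950598e-02  1.23927891e-04 -9.99900652e-01]
```

The arm keeps its orientation and gives up position instead, so this tilt trick doesn't work. The 72 N reading was only from braking at the reach limit. I need the hand's true profile, so I'm moving it to the scene camera's height for side views without parallax.

```bash
python3 -m inch '[[0,1,0.2,-1,0],[0,3,0.8,-2,0],[0,15,4,-7,0],[0,15,4,-7,0],[0,15,4,-7,0],[0,15,4,-7,0],[0,15,4,-7,0],[0,15,4,-7,0],[0,15,4,-7,0],[0,15,4,-7,0],[0,15,4,-7,0],[0,15,4,-7,0]]'
python3 - <<'E'
from h import *
o=arm.observe();print(o['eef_pos'],rot(o['tool_rot']).round(3),o['joint_positions'])
E
```

```text
clock: 11.85
eef_pos: [0.4023, -0.3317, 0.5105]
tool_rot: [2.397, 1.996, -0.015]
contact_force: [0.0, -1.0, -0.8]
width: -0.0002
gripper_force: 0.0
[ 0.40233518 -0.33165759  0.51049873] [[ 0.181  0.983  0.006]
 [ 0.983 -0.181 -0.023]
 [-0.022  0.01  -1.   ]] [ 0.72056712  0.24104415 -0.13038394  1.37977787  0.04678698  1.50451768
  0.40961069]
```

A small forward tilt of 1.3° did in fact persist. First, the profile.

```bash
python3 -m inch '[[0,14.2,3.7,0,-10.5],[0,14.2,3.7,0,-10.5],[0,14.2,3.7,0,-10.5],[0,14.2,3.7,0,-10.5],[0,14.2,3.7,0,-10.5],[0,14.2,3.7,0,-10.5],[0,14.2,3.7,0,-10.5],[0,14.2,3.7,0,-10.5],[0,14.2,3.7,0,-10.5],[0,14.2,3.7,0,-10.5],[0,14.2,3.7,0,-10.5]]'
python3 - <<'E'
from h import *
s=cap('scene','s9');o=arm.observe();p=o['eef_pos'];M=rot(o['tool_rot']);print(p,M.round(3),o['joint_positions'])
t=proj(s,[p])[0];print(t)
x0,y0=int(t[0]-60),int(t[1]-130)
im=s['color'][y0:y0+145,x0:x0+120,::-1].astype(float)
im=(255*(im/255)**.6).astype('uint8'); im=cv2.resize(im,None,fx=4,fy=4,interpolation=cv2.INTER_CUBIC)
for h in np.arange(0,.141,.01):
  for dx in(-.038,-.021,-.011,.011,.021,.038):
    q=(proj(s,[p+M@[dx,0,-h]])[0]-[x0,y0]+.5)*4-.5; cv2.circle(im,tuple(int(v) for v in q),2,(0,255,0) if round(h*100)%5 else (0,0,255),-1)
cv2.imwrite('pics/g9.png',im)
E
```

```text
clock: 13.22
eef_pos: [0.6527, 0.1949, 0.4945]
tool_rot: [2.214, 2.204, -0.028]
contact_force: [-0.1, -1.3, 0.3]
width: -0.0004
gripper_force: 0.0
[0.6526074  0.19302678 0.49552945] [[ 0.007  1.     0.001]
 [ 1.    -0.007 -0.026]
 [-0.026  0.001 -1.   ]] [-0.18347599  0.58613511 -0.36670121  0.89136563  0.22472798  1.70366145
 -0.47224636]
[371.38207416  29.67335982]Traceback (most recent call last):
  File "<stdin>", line 6, in <module>
cv2.error: OpenCV(4.12.0) /io/opencv/modules/imgproc/src/resize.cpp:4208: error: (-215:Assertion failed) !ssize.empty() in function 'resize'
```

That view fell outside the frame, and my picture budget is used up, so everything from here is numeric. The tilt did persist, so I'll build up about 10° towards the push direction with gentle over-reaches near the −y limit.

```bash
cat > st.py <<'E'
from h import *
o=arm.observe();M=rot(o['tool_rot']);print(o['clock'],o['eef_pos'].round(4),M.round(3).tolist(),'tilt',np.degrees(M[:2,2]).round(2),'F',o['contact_force'].round(1),'q',o['joint_positions'].round(3))
E
python3 -m inch '[[0,-4,-1.5,0,10.8],[0,-13.6,-6.2,4,10.8],[0,-13.6,-6.2,4,10.8],[0,-13.6,-6.2,4,10.8],[0,-13.6,-6.2,4,10.8],[0,-13.6,-6.2,4,10.8],[0,-13.6,-6.2,4,10.8],[0,-13.6,-6.2,4,10.8],[0,-13.6,-6.2,4,10.8],[0,-13.6,-6.2,4,10.8]]'; python3 st.py
```

```text
clock: 14.52
eef_pos: [0.3975, -0.3554, 0.3493]
tool_rot: [2.415, 1.976, -0.021]
contact_force: [1.0, -0.1, -0.3]
width: -0.0001
gripper_force: 0.0
14.525 [ 0.3975 -0.3554  0.3493] [[0.198, 0.98, 0.003], [0.98, -0.198, -0.025], [-0.024, 0.008, -1.0]] tilt [ 0.17 -1.44] F [ 1.  -0.1 -0.3] q [ 0.788  0.335 -0.171  1.685  0.083  1.11   0.391]
```

```bash
python3 -m inch '[[0,-1.4,-0.8,0.3,0],[0,-14.4,-8,2.6,0],[0,-14.4,-8,2.6,0],[0,-14.4,-8,2.6,0],[0,-14.4,-8,2.6,0],[0,-14.4,-8,2.6,0],[0,-14.4,-8,2.6,0],[0,-14.4,-8,2.6,0],[0,-14.4,-8,2.6,0],[0,-14.4,-8,2.6,0],[0,-14.4,-8,2.6,0],[0,-14.4,-8,2.6,0]]'; python3 st.py; python3 -m inch '[[0,-1,0,0,0],[0,-2,0,0,0],[0,-3,0,0,0]]'; python3 st.py
```

```text
clock: 16.02
eef_pos: [-0.032, -0.8573, 0.2515]
tool_rot: [2.424, 1.976, -0.02]
contact_force: [0.0, 0.5, 0.1]
width: -0.0003
gripper_force: 0.0
16.025 [-0.032  -0.8573  0.2515] [[0.202, 0.979, -0.001], [0.979, -0.202, -0.019], [-0.019, 0.003, -1.0]] tilt [-0.06 -1.11] F [0.  0.5 0.1] q [ 1.593  1.    -0.063  0.667  0.055  1.457  1.35 ]
clock: 16.4
eef_pos: [-0.0445, -0.9178, 0.2392]
tool_rot: [2.403, 1.963, -0.038]
contact_force: [-0.3, 0.2, 0.2]
width: 0.0001
gripper_force: 0.0
16.4 [-0.0445 -0.9178  0.2392] [[0.199, 0.98, 0.006], [0.979, -0.199, -0.045], [-0.043, 0.014, -0.999]] tilt [ 0.32 -2.59] F [-0.3  0.2  0.2] q [ 1.558  1.235  0.445  0.193 -0.433  1.688  1.44 ]
```

Tilt grows about 1.5° per call, with negligible force. Repeating.

```bash
python3 -m inch '[[0,-3,0,0,0],[0,-3,0,0,0]]' >/dev/null; python3 st.py; python3 -m inch '[[0,-6,0,0,0],[0,-6,0,0,0]]'>/dev/null; python3 st.py;  python3 -m inch '[[0,-6,0,0,0],[0,-6,0,0,0]]'>/dev/null; python3 st.py
```

```text
16.65 [-0.0591 -0.942   0.2332] [[0.199, 0.98, -0.001], [0.974, -0.198, -0.109], [-0.107, 0.021, -0.994]] tilt [-0.05 -6.24] F [-0.4  0.5 -1. ] q [ 1.547  1.279  0.998  0.188 -0.974  1.649  1.505]
16.9 [-0.0763 -0.9629  0.2218] [[0.199, 0.98, -0.008], [0.967, -0.198, -0.161], [-0.16, 0.024, -0.987]] tilt [-0.46 -9.24] F [-0.1 -0.8 -0.3] q [ 1.56   1.303  1.119  0.188 -1.099  1.591  1.529]
17.15 [-0.0868 -0.9827  0.2171] [[0.197, 0.98, -0.006], [0.957, -0.194, -0.215], [-0.211, 0.037, -0.977]] tilt [ -0.32 -12.3 ] F [ 0.1  0.4 -0.9] q [ 1.574  1.312  1.105  0.186 -1.1    1.529  1.541]
```

The tool now leans 12° towards −y, tip leading, which is enough. Heading back behind the caddy.

```bash
python3 -m inch '[[0,0.5,0.3,-0.2,0],[0,1.7,0.9,-0.6,0],[0,16.9,9,-6.2,0],[0,16.9,9,-6.2,0],[0,16.9,9,-6.2,0],[0,16.9,9,-6.2,0],[0,16.9,9,-6.2,0],[0,16.9,9,-6.2,0],[0,16.9,9,-6.2,0],[0,16.9,9,-6.2,0],[0,16.9,9,-6.2,0],[0,16.9,9,-6.2,0]]'>/dev/null; python3 st.py
```

```text
18.65 [ 0.3364 -0.4345  0.3119] [[0.194, 0.981, -0.007], [0.959, -0.191, -0.21], [-0.207, 0.034, -0.978]] tilt [ -0.38 -12.03] F [ 1.5 -0.3 -0.5] q [-0.025  0.627  1.304  1.858 -0.632  0.973  1.296]
```

```bash
python3 -m inch '[[0,1.7,0.3,-0.4,0],[0,17.5,3.2,-3.6,0],[0,17.5,3.2,-3.6,0],[0,17.5,3.2,-3.6,0],[0,17.5,3.2,-3.6,0],[0,17.5,3.2,-3.6,0],[0,17.5,3.2,-3.6,0],[0,17.5,3.2,-3.6,0],[0,17.5,3.2,-3.6,0],[0,17.5,3.2,-3.6,0],[0,17.5,3.2,-3.6,0],[0,17.5,3.2,-3.6,0]]'>/dev/null; python3 st.py; python3 -c "
from h import *
t=cap('top','t10');s=cap('scene','s10');w=cap('wrist','w10')
hsv=lambda c:cv2.cvtColor(c['color'],cv2.COLOR_RGB2HSV)
f=lambda p:(np.array(p,float)+.5)/4-.5+[240,150]
# wood mask (excluding copper) in top view
h=hsv(t);m=cv2.inRange(h,(12,60,110),(24,220,255));n,l,st,ce=cv2.connectedComponentsWithStats(cv2.morphologyEx(m,cv2.MORPH_CLOSE,np.ones((5,5))))
print([ (st[i].tolist()) for i in range(1,n) if st[i,4]>80])
h=hsv(load('t1'));m=cv2.inRange(h,(12,60,110),(24,220,255));n,l,st,ce=cv2.connectedComponentsWithStats(cv2.morphologyEx(m,cv2.MORPH_CLOSE,np.ones((5,5))))
print([ (st[i].tolist()) for i in range(1,n) if st[i,4]>80])
for p in [(265,175),(270,170),(262,220)]: print(h[p[1],p[0]])
"
```

```text
20.15 [0.5973 0.2439 0.3081] [[0.19, 0.982, -0.011], [0.96, -0.188, -0.21], [-0.208, 0.029, -0.978]] tilt [ -0.65 -12.02] F [ 0.3 -0.2  0.4] q [-1.05   0.882  1.191  1.35  -0.596  1.423 -0.117]
[[489, 4, 71, 9, 115], [36, 16, 107, 83, 4147], [0, 22, 22, 38, 252], [310, 134, 25, 14, 109], [259, 160, 45, 80, 1221], [372, 193, 21, 78, 295], [179, 242, 55, 111, 2851], [250, 415, 45, 5, 111]]
[[475, 3, 85, 9, 116], [312, 136, 20, 13, 94], [255, 160, 45, 74, 1023], [372, 193, 21, 78, 290], [179, 242, 55, 111, 2624], [250, 415, 52, 5, 152]]
[169  23  88]
[169  32  89]
[ 15 138 113]
```

```bash
cat > cad.py <<'E'
from h import *
def comp(c):
    h=cv2.cvtColor(c['color'],cv2.COLOR_RGB2HSV);m=cv2.inRange(h,(8,70,90),(26,255,255))
    m[:,:240]=0;m[:150]=0;m[290:]=0
    n,l,st,ce=cv2.connectedComponentsWithStats(cv2.morphologyEx(m,cv2.MORPH_CLOSE,np.ones((3,3))))
    i=max((i for i in range(1,n) if st[i,0]+st[i,2]<372),key=lambda i:st[i,4])
    return (l==i).astype('uint8')
def edges(c):
    # long left and right sides of the rim: fit lines through leftmost/rightmost wood pixels per row, cast at z=.1
    m=comp(c);ys=np.where(m.any(1))[0];a,b=ys.min(),ys.max();r=np.arange(a+int(.3*(b-a)),a+int(.72*(b-a)))
    L=np.array([(np.where(m[y])[0].min()-.5,y) for y in r]);Rr=np.array([(np.where(m[y])[0].max()+.5,y) for y in r])
    out=[]
    for P in(L,Rr):
        W=ray(c,P,.1)[:,:2];v=cv2.fitLine(W.astype('f4'),cv2.DIST_HUBER,0,.001,.01).ravel();d=v[:2]*np.sign(v[0]);out.append((v[2:],np.degrees(np.arctan2(d[1],d[0]))))
    return out,(a,b)
bo=np.array([.53075669,-.13371994]);bx=np.array([-.18747,-.98227]);by=np.array([.98227,-.18747])
if __name__=='__main__':
    import sys
    for n in sys.argv[1:]:
        c=load(n);e,ab=edges(c)
        for p,a in e: print(n,'bay-x,y of edge pt',((p-bo)@np.c_[bx,by]).round(4),'line angle vs bay y',round(a+10.8,2),ab)
E
python3 cad.py t1 t10
```

```text
t1 bay-x,y of edge pt [-0.2503 -0.0145] line angle vs bay y -0.57 (np.int64(158), np.int64(237))
t1 bay-x,y of edge pt [-0.1873  0.0085] line angle vs bay y -0.53 (np.int64(158), np.int64(237))
t10 bay-x,y of edge pt [-0.2428 -0.0157] line angle vs bay y -0.28 (np.int64(159), np.int64(239))
t10 bay-x,y of edge pt [-0.1799  0.0021] line angle vs bay y -0.77 (np.int64(159), np.int64(239))
```

The caddy stands upright and square (within ±0.5°), moved about 7.5 mm, with its centre at (−211, −3) mm in bay coordinates. Descending behind it with the tilted tool.

```bash
python3 -m inch '[[0,0.03,0,1.5,0],[0,0.08,-0.1,3,0],[0,0.1,-0.1,4.5,0],[0,0.15,-0.14,6,0],[0,0.18,-0.14,7,0],[0,0.18,-0.14,7.4,0],[0,0.18,-0.14,7.4,0],[0,0.18,-0.14,7.4,0]]'>/dev/null; python3 st.py
```

```text
21.3 [0.5922 0.1841 0.0205] [[0.195, 0.981, -0.007], [0.958, -0.192, -0.212], [-0.209, 0.035, -0.977]] tilt [ -0.38 -12.16] F [0.6 0.2 0.2] q [-0.945  1.144  0.953  1.677 -0.873  0.894  0.104]
```

```bash
python3 -m inch '[[0,-0.5,-0.05,0.28,0],[0,-1,-0.05,0.38,0],[0,-1.3,-0.05,0.45,0],[0,-1.43,-0.05,0.48,0],[0,-1.55,-0.05,0.51,0],[0,-1.67,-0.05,0.53,0],[0,-1.79,-0.05,0.56,0],[0,-1.91,-0.05,0.59,0]]'>/dev/null; python3 st.py; python3 -c "
from h import *
cap('top','t11');cap('scene','s11');print(arm.observe()['torque'])"; python3 cad.py t11
```

```text
22.3 [0.575  0.1094 0.0117] [[0.193, 0.981, -0.007], [0.959, -0.19, -0.208], [-0.206, 0.033, -0.978]] tilt [ -0.41 -11.95] F [0.8 6.9 3.6] q [-0.853  1.108  0.91   1.804 -0.912  0.774  0.276]
[ 1.09034971e+00 -2.83898936e-01  5.27276882e-04]
t11 bay-x,y of edge pt [-0.2372 -0.0089] line angle vs bay y -0.17 (np.int64(159), np.int64(239))
t11 bay-x,y of edge pt [-0.175   0.0063] line angle vs bay y -0.56 (np.int64(159), np.int64(239))
```

Contact at about 7 N, with the rim staying behind the tip line, so the caddy slides without leaning. Pushing on in 10 mm rows.

```bash
python3 -m inch '[[0,-0.2,0,0.04,0],[0,-0.44,0,0.09,0],[0,-0.68,0,0.14,0],[0,-0.92,0,0.19,0],[0,-1.17,0,0.25,0],[0,-1.41,0,0.3,0],[0,-1.66,0,0.35,0],[0,-1.9,0,0.4,0]]'>/dev/null; python3 st.py; python3 -c "
from h import *
cap('top','t12');cap('scene','s12')
o=arm.observe();b=np.array([.5325,-.1325]);from cad import bx,by
d=o['eef_pos'][:2]-b;print('tcp in bay',d@bx,d@by,o['contact_force'])"; python3 cad.py t12
```

```text
23.4 [0.559  0.031  0.0116] [[0.194, 0.981, -0.009], [0.959, -0.191, -0.211], [-0.209, 0.032, -0.977]] tilt [ -0.53 -12.11] F [ 1.6  4.  -0.1] q [-0.734  1.067  0.871  1.899 -0.937  0.674  0.444]
tcp in bay -0.16305928634717531 -0.0047572039344017 [-0.61064142  1.57670661 -1.13112084]
t12 bay-x,y of edge pt [-0.3147  0.0185] line angle vs bay y 17.06 (np.int64(150), np.int64(204))
t12 bay-x,y of edge pt [-0.2087  0.0544] line angle vs bay y 75.25 (np.int64(150), np.int64(204))
```

```bash
python3 -c "
from h import *
c=load('t12');h=cv2.cvtColor(c['color'],cv2.COLOR_RGB2HSV)
for lo in((8,70,90),(12,100,110)):
  m=cv2.inRange(h,lo,(26,255,255));n,l,st,ce=cv2.connectedComponentsWithStats(m)
  print([st[i].tolist() for i in range(1,n) if st[i,4]>40])
k=cv2.inRange(h,(3,100,120),(11,200,255));n,l,st,ce=cv2.connectedComponentsWithStats(k);print('copper',[st[i].tolist() for i in range(1,n) if st[i,4]>30])
c=load('s12');h=cv2.cvtColor(c['color'],cv2.COLOR_RGB2HSV);m=cv2.inRange(h,(12,80,100),(24,255,255));n,l,st,ce=cv2.connectedComponentsWithStats(m);print('scene',[st[i].tolist() for i in range(1,n) if st[i,4]>80])
k=cv2.inRange(h,(3,100,120),(11,200,255));n,l,st,ce=cv2.connectedComponentsWithStats(k);print('copper',[st[i].tolist() for i in range(1,n) if st[i,4]>30])
"
```

```text
[[464, 0, 36, 5, 92], [501, 0, 27, 5, 60], [139, 121, 158, 102, 5857], [0, 158, 214, 262, 25575], [296, 168, 43, 81, 1309], [266, 171, 36, 34, 414], [370, 192, 24, 81, 545], [179, 240, 55, 118, 3814]]
[[297, 173, 42, 76, 747], [372, 193, 21, 78, 289], [179, 245, 19, 107, 550], [199, 246, 29, 107, 1092]]
copper [[312, 168, 19, 70, 276], [191, 240, 14, 118, 810]]
scene [[0, 0, 247, 115, 15699], [476, 0, 17, 10, 89], [537, 0, 23, 15, 275], [475, 11, 85, 15, 492], [384, 19, 54, 68, 1177], [442, 63, 12, 25, 177], [458, 64, 11, 24, 123], [513, 71, 47, 23, 831], [343, 103, 43, 110, 2260], [238, 176, 21, 28, 95], [171, 183, 45, 50, 215], [227, 194, 45, 60, 1297]]
copper [[6, 66, 17, 44, 56], [365, 102, 9, 71, 318], [237, 163, 32, 60, 249], [177, 187, 39, 44, 371]]
```

```bash
sed -i 's/(8,70,90),(26,255,255));*/(12,100,110),(26,255,255))/; s/^    m\[:,:240.*$//; s/MORPH_CLOSE,np.ones((3,3))/MORPH_CLOSE,np.ones((2,2))/; s/if st\[i,0\]+st\[i,2\]<372/if 38<=st[i,2]<=62 and 65<=st[i,3]<=92/' cad.py; python3 cad.py t1 t10 t11 t12
```

```text
t1 bay-x,y of edge pt [-0.2473 -0.0089] line angle vs bay y -0.22 (np.int64(161), np.int64(234))
t1 bay-x,y of edge pt [-0.1852  0.0086] line angle vs bay y -0.82 (np.int64(161), np.int64(234))
t10 bay-x,y of edge pt [-0.2395 -0.0171] line angle vs bay y -1.34 (np.int64(161), np.int64(240))
t10 bay-x,y of edge pt [-0.1774  0.0004] line angle vs bay y -0.75 (np.int64(161), np.int64(240))
t11 bay-x,y of edge pt [-0.2344 -0.0216] line angle vs bay y -0.24 (np.int64(165), np.int64(240))
t11 bay-x,y of edge pt [-0.1727 -0.0042] line angle vs bay y -0.69 (np.int64(165), np.int64(240))
t12 bay-x,y of edge pt [-0.1539 -0.0201] line angle vs bay y 2.31 (np.int64(174), np.int64(249))
t12 bay-x,y of edge pt [-0.0939 -0.0126] line angle vs bay y 1.71 (np.int64(174), np.int64(249))
```

The caddy has turned about 2° and drifted a few millimetres, still well within the flare. The tool edge now touching pushes it back, so I'm continuing 70 mm.

```bash
python3 -m inch '[[0,0.1,0.05,0,0],[0,0,0.1,0,0],[0,-0.24,0.1,0.05,0],[0,-0.49,0.1,0.11,0],[0,-0.73,0.1,0.16,0],[0,-0.98,0.1,0.21,0],[0,-1.22,0.1,0.26,0],[0,-1.46,0.1,0.31,0],[0,-1.71,0.1,0.37,0]]'>/dev/null; python3 st.py
cat > lk.py <<'E'
import sys
from h import *
n=sys.argv[1];cap('top',n)
o=arm.observe();b=np.array([.5325,-.1325]);from cad import bx,by,edges,comp
d=o['eef_pos'][:2]-b;print('tcp in bay',d@bx,d@by,o['contact_force'])
c=load(n);m=comp(c);r=cv2.minAreaRect(cv2.findContours(m,0,1)[0][0]);print(r)
E
python3 lk.py t13; python3 cad.py t13
```

```text
24.625 [ 0.549  -0.0401  0.0119] [[0.195, 0.981, -0.01], [0.958, -0.193, -0.213], [-0.211, 0.032, -0.977]] tilt [ -0.56 -12.19] F [ 2.   5.2 -0.5] q [-0.604  1.037  0.834  1.95  -0.956  0.599  0.592]
tcp in bay -0.09155183026032498 -0.0010544226410534898 [ 0.7795909   2.22175408 -1.97678028]
((348.8235778808594, 220.70590209960938), (30.074417114257812, 72.76068878173828), 14.03624439239502)
t13 bay-x,y of edge pt [-0.0822 -0.0207] line angle vs bay y -3.0 (np.int64(183), np.int64(258))
t13 bay-x,y of edge pt [-0.0229  0.005 ] line angle vs bay y -1.16 (np.int64(183), np.int64(258))
```

```bash
python3 -c "
from cad import *
for n in('t1','t10','t11','t12','t13'):
  c=load(n);m=comp(c);cs=cv2.findContours(m,0,1)[0];r=cv2.minAreaRect(np.vstack(cs));P=ray(c,cv2.boxPoints(r),.1)[:,:2];print(n,((P.mean(0)-bo)@np.c_[bx,by]).round(4),np.round(r[1],1),round(r[2],1), ((P-bo)@np.c_[bx,by]).round(3).tolist())
"
```

```text
t1 [-0.2167 -0.0048] [28.4 76.3] 16.1 [[-0.247, -0.091], [-0.249, 0.083], [-0.185, 0.081], [-0.186, -0.092]]
t10 [-0.209  -0.0039] [28.5 77.6] 16.2 [[-0.24, -0.092], [-0.241, 0.085], [-0.177, 0.084], [-0.178, -0.093]]
t11 [-0.2038 -0.0091] [28.3 72.9] 16.1 [[-0.234, -0.092], [-0.236, 0.074], [-0.172, 0.073], [-0.173, -0.092]]
t12 [-0.1243 -0.0095] [27.8 72.5] 13.0 [[-0.151, -0.093], [-0.158, 0.071], [-0.096, 0.074], [-0.092, -0.09]]
t13 [-0.0559 -0.0121] [30.1 72.8] 14.0 [[-0.088, -0.095], [-0.089, 0.069], [-0.022, 0.07], [-0.024, -0.093]]
```

Lateral offset is about −5 mm and the angle about −1°, so it's entering the mouth fine. Continuing 40 mm.

```bash
python3 -m inch '[[0,-0.2,0,0.04,0],[0,-0.4,0,0.09,0],[0,-0.6,0,0.13,0],[0,-0.8,0,0.17,0],[0,-0.98,0,0.21,0]]'>/dev/null; python3 st.py; python3 lk.py t14; python3 cad.py t14
```

```text
25.3 [ 0.5417 -0.0788  0.0122] [[0.195, 0.981, -0.009], [0.958, -0.192, -0.212], [-0.21, 0.033, -0.977]] tilt [ -0.52 -12.17] F [0.8 6.  3.3] q [-0.525  1.019  0.809  1.974 -0.966  0.558  0.676]
tcp in bay -0.05276350012079332 -0.0010383212986788488 [-0.08116542  2.19583131 -2.76470137]
((369.30731201171875, 225.66583251953125), (30.471458435058594, 75.80824279785156), 20.2248592376709)
t14 bay-x,y of edge pt [-0.0271 -0.0188] line angle vs bay y -45.96 (np.int64(193), np.int64(262))
t14 bay-x,y of edge pt [ 0.0169 -0.0053] line angle vs bay y -1.69 (np.int64(193), np.int64(262))
```

About 12 mm to go. Now a slow push, watching for the force to rise at the stop.

```bash
python3 -m inch '[[0,-0.1,0,0.02,0],[0,-0.18,0,0.04,0],[0,-0.25,0,0.05,0],[0,-0.29,0,0.06,0]]'|grep force; python3 st.py; python3 -m inch '[[0,-0.04,0,0.01,0],[0,-0.08,0,0.02,0]]'|grep contact;python3 lk.py t15; python3 cad.py t15
```

```text
contact_force: [1.5, 5.2, 2.6]
gripper_force: 3.2
25.85 [ 0.5394 -0.0902  0.0122] [[0.195, 0.981, -0.009], [0.958, -0.192, -0.213], [-0.21, 0.032, -0.977]] tilt [ -0.53 -12.18] F [1.5 5.2 2.6] q [-0.502  1.015  0.802  1.979 -0.969  0.546  0.7  ]
contact_force: [1.2, 10.7, 6.4]
tcp in bay -0.04071905844256315 -0.0010116148199517613 [0.34979312 7.86065194 5.17770518]
((375.6850891113281, 227.81358337402344), (30.56416893005371, 75.56810760498047), 21.161256790161133)
t15 bay-x,y of edge pt [-0.0077 -0.0158] line angle vs bay y -45.36 (np.int64(194), np.int64(264))
t15 bay-x,y of edge pt [ 0.0303 -0.0012] line angle vs bay y -2.04 (np.int64(194), np.int64(264))
```

```bash
python3 -m inch '[[0,-0.04,0,0.01,0],[0,-0.08,0,0.02,0]]'|grep -E 'contact|eef';python3 -m inch '[[0,-0.04,0,0.01,0],[0,-0.08,0,0.02,0]]'|grep -E 'contact|eef'; python3 lk.py t16; python3 cad.py t16
```

```text
eef_pos: [0.5381, -0.0936, 0.0116]
contact_force: [0.7, 12.4, 6.4]
eef_pos: [0.5377, -0.0943, 0.0113]
contact_force: [0.6, 20.0, 11.9]
tcp in bay -0.038574121675819056 -0.002049875451438801 [ 0.65640887 16.98774837  9.27301476]
((377.1579895019531, 228.38372802734375), (31.135744094848633, 75.56810760498047), 21.161258697509766)
t16 bay-x,y of edge pt [-0.0086 -0.0195] line angle vs bay y -45.6 (np.int64(194), np.int64(264))
t16 bay-x,y of edge pt [ 0.0322 -0.008 ] line angle vs bay y -0.54 (np.int64(194), np.int64(264))
```

```bash
python3 -m inch '[[0,-0.05,0,0.01,0],[0,-0.1,0,0.02,0],[0,-0.1,0,0.02,0]]'|grep -E 'contact|eef';python3 -m inch '[[0,0.3,0,-0.06,0],[0,1,0,-0.21,0],[0,2,0,-0.42,0],[0,3,0,-0.63,0],[0,4,0,-1.5,0],[0,5,0,-4,0],[0,5,0,-7,0],[0,5,0,-7,0],[0,5,0,-7,0]]'|grep -E 'contact|eef|clock'; python3 lk.py t17; python3 cad.py t17; python3 -c "
from cad import *
c=load('t17');m=comp(c);r=cv2.minAreaRect(np.vstack(cv2.findContours(m,0,1)[0]));P=ray(c,cv2.boxPoints(r),.1)[:,:2];print(((P-bo)@np.c_[bx,by]).round(3).tolist())
h=cv2.cvtColor(c['color'],cv2.COLOR_RGB2HSV);m=cv2.inRange(h,(12,100,110),(26,255,255));n,l,st,ce=cv2.connectedComponentsWithStats(m);print([st[i].tolist() for i in range(1,n) if st[i,4]>40])
"
```

```text
eef_pos: [0.5377, -0.0944, 0.0111]
contact_force: [0.9, 24.4, 14.3]
clock: 28.2
eef_pos: [0.5794, 0.1458, 0.2464]
contact_force: [0.1, 1.0, -1.5]
tcp in bay -0.2837561788050903 -0.004116642867917321 [1.40618801 0.89937621 2.82905178]
((372.9969787597656, 224.67926025390625), (33.994659423828125, 78.33552551269531), 13.495732307434082)
t17 bay-x,y of edge pt [-0.0397 -0.0149] line angle vs bay y -0.29 (np.int64(188), np.int64(264))
t17 bay-x,y of edge pt [0.0319 0.0089] line angle vs bay y 1.4 (np.int64(188), np.int64(264))
[[-0.04, -0.095], [-0.04, 0.081], [0.035, 0.083], [0.032, -0.093]]
[[372, 187, 16, 67, 96], [347, 190, 43, 74, 918], [179, 245, 19, 107, 764], [199, 246, 33, 107, 1375]]
```

```bash
python3 -c "
from cad import *
cap('wrist','w17')
for n in('t1','t17'):
  c=load(n);h=cv2.cvtColor(c['color'],cv2.COLOR_RGB2HSV)
  k=cv2.inRange(h,(3,100,120),(11,190,255));q,l,st,ce=cv2.connectedComponentsWithStats(k)
  i=[i for i in range(1,q) if st[i,0]>240 and 150<st[i,4]<500 and st[i,3]>50]
  print([st[j].tolist() for j in i])
  for j in i:
    yx=np.argwhere(l==j)[:,::-1].astype(float);yx=yx[(yx[:,1]>yx[:,1].min()+6)&(yx[:,1]<yx[:,1].max()-12)];W=(ray(c,yx,.142)[:,:2]-bo)@np.c_[bx,by]
    v=cv2.fitLine(W.astype('f4'),cv2.DIST_HUBER,0,.001,.01).ravel();print(n,'handle centre',W.mean(0).round(4),'angle',np.degrees(np.arctan(-v[0]/v[1])).round(2))
  o=cv2.inRange(h,(9,200,150),(18,255,255));o[:,:365]=0;ys=np.argwhere(o)[:,::-1].astype(float)
  W=(ray(c,ys,.03)[:,:2]-bo)@np.c_[bx,by];v=cv2.fitLine(W.astype('f4'),cv2.DIST_HUBER,0,.001,.01).ravel();print(len(ys),'stop',W.mean(0).round(4),np.degrees(np.arctan(-v[0]/v[1])).round(2))
"
```

```text
[[266, 158, 24, 72, 281]]
t1 handle centre [-0.2197 -0.0009] angle -0.36
449 stop [ 0.0325 -0.0014] -0.2
[[366, 186, 25, 72, 289]]
t17 handle centre [-0.0007  0.0001] angle 0.02
32 stop [ 0.0345 -0.0743] 0.2
```

The copper handle's centre line lies 0.7 mm from home and is square within about 0.2°. The robot is clear, so I'm handing in.

```bash
python3 -c "
from plant import arm
print(arm.finish_job())"
```

```text
the job is handed in; nothing more can be done
None
```

The caddy is home in its bay: the last top view put it within about 1 mm of home and square to the stop, and I handed in at about 28 s. On the first two tries the gripper links caught the rim and leaned it about 6°. It settled back upright, and I finished with a low push using a tilted tool. I didn't re-measure the mugs, tin and spoon before handing in.

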